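# Hold back the belt tensioner of the unit that has its idler

### The arm

A 6-joint arm with a two-finger parallel gripper is mounted at the origin on the work surface. World frame = base frame: x ahead of the robot, y to its left, z up, the work surface at z = 0. Lengths are in m, angles in degrees, forces in N, time in s.
With the tool pointing down it reaches from about 0.375 to 0.9 m from the base axis. Payload 3.1 kg.
Tool frame: the origin (TCP) lies at the very end of the fingers, on their centre line; the grasp point (between the pads) lies grip_point_offset behind it (grip_point_offset is the distance from the TCP to the grasp point, in m); z points along the fingers, y is the line along which they close (so a half turn about z gives the same grasp; the last joint's range is limited). The gripper opens to 87 mm and grips with 3 to 60 N. Pads are 19 mm wide; open, the fingers measure 117 mm over their backs; the gripper's body (75 mm by 190 mm) begins 51 mm behind the grasp point.
Start: joints at [66.205, 30.224, 82.088, -0, 67.689, -10.227], TCP at [0.147, 0.608, 0.223] pointing down, gripper open.
Joint ranges: [-176.69, 176.69], [-43.24, 126.21], [12.49, 139.97], [-82, 262], [0, 151.66], [-163.58, 163.58]. Speed limits (degrees/s): [159.86, 159.86, 180, 180, 180, 180].

### API

Orientations are given as a 3x3 rotation matrix whose columns are the frame's x, y, z axes.
In Python, from rig import * gives the robot as it stands.
- The arm moves only by the tool move_arm, never from a script. Its argument "increments" is a list of rows, each a list of 3 entries, a list of its own where there are three numbers: the shift along the tool's x, y, z in units of 30 mm (1.0 is 30 mm), then the turn, a rotation vector about the tool's x, y, z in units of 120 degrees (1.0 is 120 degrees), then the closure, from 0 (fully open) to 1 (shut). A call has 1 to 20 rows; each row shifts and turns the commanded pose from where the row before left it, along the tool's axes as they then stand; what a row does not reach is not made up. A row lasts 1/12 s, in which the tool goes at most 41.7 mm and 7.16 degrees, less where a joint would pass 70% of its speed; a pose out of reach is approached as far as the arm can. A call with a number of a shift or a turn outside -1 to 1 is refused whole. A call with a gripper value outside its range is refused whole. The fingers move at their own pace and stop on an object; the grip force is fixed at half the most. Time passes only in rows, so rows that do not move let the fingers close. It gives the time, the measured TCP pose, the force, the opening and the grip force at its end, in the units of the state.
- read_state(): the state, without advancing time (a new reading comes with each control period).
- capture(name): name is "scene" or "top" or "wrist"; returns a dict with "img" (384x512x3 uint8, red, green, blue), "mtx" (3x3 intrinsics, pixels), "eye" and "rotation" of the camera in the world. Camera axes: x right, y down, z forward; pixel columns grow to the right and rows downward; lengths in m; the calibration is good to about 2 mm. A picture is of the moment at which its call begins. There is no depth.
- hand_in(): hands the job in; it is judged then, once.
Trained networks look in a picture, given as the dict that the camera call returned (one of the last four; its "shot" number tells which), for a name from the list of things; names that differ only in an ending like _2 or _b are one class to them, and where a whole thing is asked for, a point or a joint stands for the part that bears it (a point fixed in the world has none). Each returns a list of dicts, best first, with "confidence" (0 to 1); they miss things now and then, are a little off and sometimes report something else, mostly with a low value. They report only what shows in the picture. A call takes as long as a camera call. They do not tell look-alikes from the thing itself.
- search_frame(picture, label): "extent" ([left, top, right, bottom] as shares, 0 to 1, of the picture: columns of its width, rows of its height, round what is visible of it).
- pinpoint(picture, label): "xy" ([column, row] as shares, 0 to 1, of the picture: columns of its width, rows of its height: a listed point, or the origin of a listed thing).
The state is a dict: "time_s": time; "joint_positions": joint angles; "qvel": joint speeds; "tau": joint torques, N m; "position": TCP position; "tcp_rot": TCP orientation; "force": force on the tool from outside, world axes, zero at the start; "moment": the same for the moment, N m; "opening": opening from 0.0 (shut) to 1.0 (fully open); "grasp_force": force on a finger pad.
Only numpy, scipy, OpenCV 4.12 (cv2) and the standard library are available. Lean on these libraries where they do the work, as an engineer would, in place of code of your own. Each camera call takes 0.05 s, during which the arm holds its last target. There are 200 camera calls.

### The job

One of the two belt-drive units on the green mat has its black idler roller in the seat, the other only an orange transport plug. On the unit with the black idler, use the gripper fingers on the black post to push the sprung tensioner arm back past its ratchet click until its red pointer is well inside the green band, and finish while still holding it there against the spring, so that a belt could be slipped on. Leave the other unit's arm, the idler and plug in their seats, and everything else on the mat where it is.

Things in the scene. Friction and masses are not known exactly. Their poses are not given: they have to be found in the camera images.
- seat_a (a point): centre of the floor of the round pocket (36 mm wide, 8 mm deep) in the dark 50 mm square seat block of unit a, the one with the blue arm; the idler or the plug stands in it. Axes: those of the unit's fixed grey base plate (240 mm along x, 170 along y, 12 thick, on the 3 mm mat). It lies (+85, -45) mm from the plate's centre
- pivot_a (a point): point on the upright pivot axis of unit a's blue arm, 34 mm above the mat, (0, -65) mm from the plate's centre; its axes are the base plate's (z up). At joint value q the arm's post is 100 mm from the axis, at 100*(sin(q-0.475), cos(q-0.475)) mm along the plate's x and y
- post_a (a point): centre of the upright black round post at the end of unit a's blue arm, 75 mm above the mat; 18 mm thick, free from 48 to 98 mm above the mat, above a grey roller 30 mm wide. Fixed to the arm; can be gripped from above or pushed sideways. Nothing else of the unit is higher than 48 mm; the arm bar is 22 mm wide
- swing_a (a joint): angle of unit a's blue tensioner arm, rad: 0 at rest, growing as its post is pushed towards the unit's +x side (clockwise from above) to a hard stop at 0.95. A spring pushes it back (post: 5 N at 0, 10 N at 0.95). The pawl clicks in behind its tooth at about 0.53 and then catches it at 0.52 if let go. Red pointer: over white up to 0.48, red band 0.48 to 0.66, green band 0.66 to 0.95
- pawl_a (a joint): slide of unit a's red pawl slider, m: 0 is home (sprung towards the pivot), up to about 0.006 while the arm's tooth passes its nose (arm at about 0.15 to 0.53), back to 0 after the click. It slides towards the unit's -x side and works by itself
- seat_b (a point): centre of the floor of the round pocket (36 mm wide, 8 mm deep) in the dark 50 mm square seat block of unit b, the one with the white arm; the idler or the plug stands in it. Axes: those of the unit's fixed grey base plate (240 mm along x, 170 along y, 12 thick, on the 3 mm mat). It lies (+85, -45) mm from the plate's centre
- pivot_b (a point): point on the upright pivot axis of unit b's white arm, 34 mm above the mat, (0, -65) mm from the plate's centre; its axes are the base plate's (z up). At joint value q the arm's post is 100 mm from the axis, at 100*(sin(q-0.475), cos(q-0.475)) mm along the plate's x and y
- post_b (a point): centre of the upright black round post at the end of unit b's white arm, 75 mm above the mat; 18 mm thick, free from 48 to 98 mm above the mat, above a grey roller 30 mm wide. Fixed to the arm; can be gripped from above or pushed sideways. Nothing else of the unit is higher than 48 mm; the arm bar is 22 mm wide
- swing_b (a joint): angle of unit b's white tensioner arm, rad: 0 at rest, growing as its post is pushed towards the unit's +x side (clockwise from above) to a hard stop at 0.95. A spring pushes it back (post: 5 N at 0, 10 N at 0.95). The pawl clicks in behind its tooth at about 0.53 and then catches it at 0.52 if let go. Red pointer: over white up to 0.48, red band 0.48 to 0.66, green band 0.66 to 0.95
- pawl_b (a joint): slide of unit b's red pawl slider, m: 0 is home (sprung towards the pivot), up to about 0.006 while the arm's tooth passes its nose (arm at about 0.15 to 0.53), back to 0 after the click. It slides towards the unit's -x side and works by itself
- idler_mid (a point): centre of the black rubber idler roller (36 mm wide, 24 mm high, brass disc on top), loose in the seat of one of the units; 12 mm above the seat floor
- plug_mid (a point): centre of the orange transport plug (36 mm wide, 24 mm high), loose in the seat of the other unit; 12 mm above the seat floor
- board: green circuit board 90 x 120 x 8 mm lying on the mat beyond the units; origin under its centre
- driver: screwdriver with yellow handle, 170 mm long, lying on the mat at the left; origin under its middle
- screwcup: open blue cup, 60 mm wide, 45 mm high, on the mat at the right; origin under its centre
- labelroll: roll of white labels, 80 mm wide, 50 mm high, on the mat at the left; origin under its centre
- flux: small white bottle with red cap, 36 mm wide, 90 mm high, on the mat beyond the units; origin under its centre
- spare: spare black idler roller, 36 mm wide, 24 mm high, standing on the bare mat, in no seat; origin under its centre
Not all that is in view belongs to the job. Of the things shaped like the part that bears plug_mid, the orange one is meant. What is shaped like the part that bears idler_mid but pink is not meant.

How it is judged (in metres and radians):
On the way:
1. on the unit with the black idler, the arm is past its click and the pawl has dropped in behind the tooth (((horizontal distance between idler_mid and seat_a below 0.012 m and value of joint swing_a above 0.6 rad and value of joint pawl_a below 0.003 m) or (horizontal distance between idler_mid and seat_b below 0.012 m and value of joint swing_b above 0.6 rad and value of joint pawl_b below 0.003 m))), for 0.2 s.
At the end, for the whole second after the job is handed in: On the unit with the black idler the fingers hold the arm (over 2 N) at rest beyond 0.66 rad, pawl home (under 3 mm); idler and plug seated (within 12 mm, moved under 10 mm), the other arm under 0.1 rad, nothing else on the mat moved 20 mm (((horizontal distance between idler_mid and seat_a below 0.012 m and horizontal distance between plug_mid and seat_b below 0.012 m and value of joint swing_a above 0.66 rad and velocity of joint swing_a between -0.1 and 0.1 rad/s and value of joint pawl_a below 0.003 m and contact force between the fingers and swing_a above 2 N and value of joint swing_b below 0.1 rad) or (horizontal distance between idler_mid and seat_b below 0.012 m and horizontal distance between plug_mid and seat_a below 0.012 m and value of joint swing_b above 0.66 rad and velocity of joint swing_b between -0.1 and 0.1 rad/s and value of joint pawl_b below 0.003 m and contact force between the fingers and swing_b above 2 N and value of joint swing_a below 0.1 rad)) and distance of each of board, driver, screwcup, labelroll, flux, spare from where it was at the start of the episode below 0.02 m and distance of each of idler_mid, plug_mid from where it was at the start of the episode below 0.01 m); the arm keeps its last pose, push and grip.
It fails at once if the arm of the unit with the orange plug is pushed (more than 0.2 rad) ((horizontal distance between idler_mid and seat_a below 0.012 m and value of joint swing_b above 0.2 rad) or (horizontal distance between idler_mid and seat_b below 0.012 m and value of joint swing_a above 0.2 rad)).
It fails at once if the idler or the plug is moved more than 10 mm (distance of any of idler_mid, plug_mid from where it was at the start of the episode above 0.01 m).
It fails at once if another thing on the mat is moved more than 20 mm (distance of any of board, driver, screwcup, labelroll, flux, spare from where it was at the start of the episode above 0.02 m).
It also fails if it takes over 32 s, if anything falls off the work surface, if the arm or the gripper's body presses on something with over 40 N, if the wrist force passes 120 N, or if a joint passes its speed limit or range.

## Working session

There is one attempt and no reset: what is moved stays moved. The work goes in short steps, Python scripts to look and compute and a tool call to move; the robot and the scene stay as the last step left them, time stands still between calls to the robot, and variables do not carry over. Pictures are saved under pics/ and viewed, at most 10 in all, crops included, and the job is handed in when it is done.

Besides the shell and the picture viewer there is one more tool, called after "Call:" as name(argument=value, ...) on one line, values as JSON. move_arm: Moves the arm, as the interface text tells. Its arguments: {"type":"object","properties":{"increments":{"type":"array"}},"required":["increments"]}

```bash
mkdir -p pics
cat > h.py <<'E'
from rig import *
import numpy as np, cv2
def ray(p,uv,z):
    d=p["rotation"]@np.linalg.inv(p["mtx"])@np.array([uv[0],uv[1],1.]); e=np.array(p["eye"])
    return e+d*(z-e[2])/d[2]
def proj(p,X):
    c=np.array(p["rotation"]).T@(np.array(X)-p["eye"]); c=p["mtx"]@c; return c[:2]/c[2]
def save(p,n,box=None,s=1):
    im=p["img"][:,:,::-1]
    if box: im=im[box[1]:box[3],box[0]:box[2]]
    cv2.imwrite("pics/"+n,cv2.resize(im,None,fx=s,fy=s,interpolation=cv2.INTER_CUBIC))
E
python3 - <<'E'
from h import *
ps={n:capture(n) for n in("scene","top")}
for n,p in ps.items():
    save(p,n+".png",s=1.5)
    print(n,p["eye"])
    for l,z in(("post_a",.075),("pivot_a",.034),("seat_a",.0),("idler_mid",.03),("plug_mid",.03)):
        for d in pinpoint(p,l)[:3]:
            uv=np.array(d["xy"])*[512,384]; print(l,d["confidence"],uv.round(1),ray(p,uv,z).round(4))
print(read_state()["tcp_rot"])
E
```

```text
scene [ 1.42688251 -0.73621127  0.78210961]
post_a 0.74 [283.7 164.5] [0.475  0.2291 0.075 ]
post_a 0.57 [171. 217.] [ 0.4788 -0.2079  0.075 ]
pivot_a 0.64 [271.1 195.3] [0.537 0.113 0.034]
pivot_a 0.58 [153.5 248.4] [ 0.5166 -0.2924  0.034 ]
seat_a 0.75 [178.  266.1] [ 0.5841 -0.2656  0.    ]
seat_a 0.72 [295.3 210.9] [0.6134 0.1414 0.    ]
idler_mid 0.7 [292.3 204.6] [0.6147 0.1261 0.03  ]
idler_mid 0.68 [251.1 216.6] [ 0.5775 -0.0055  0.03  ]
plug_mid 0.79 [179.5 292. ] [ 0.6965 -0.3336  0.03  ]
plug_mid 0.66 [211.6 280.6] [ 0.7165 -0.2553  0.03  ]
plug_mid 0.44 [179.8 259.3] [ 0.5972 -0.2652  0.03  ]
top [ 0.48678517 -0.02001877  1.68351889]
post_a 0.6 [188.2 209.5] [0.4955 0.2071 0.075 ]
post_a 0.56 [305.8 215.2] [ 0.4749 -0.1976  0.075 ]
pivot_a 0.97 [327.8 203.8] [ 0.5146 -0.2798  0.034 ]
pivot_a 0.59 [211.9 197.3] [0.5386 0.1292 0.034 ]
pivot_a 0.33 [324.5 178.9] [ 0.6026 -0.2691  0.034 ]
seat_a 0.96 [325.5 173.7] [ 0.6238 -0.2779  0.    ]
seat_a 0.92 [214.9 176.6] [0.6145 0.1216 0.    ]
idler_mid 0.49 [214.7 177.3] [0.6098 0.1198 0.03  ]
idler_mid 0.44 [247.1 193.7] [0.5512 0.0048 0.03  ]
plug_mid 0.67 [316.8 143.8] [ 0.728  -0.2436  0.03  ]
plug_mid 0.63 [343.2 151.4] [ 0.7005 -0.3369  0.03  ]
[[-9.72087666e-01  2.34617918e-01  4.34035659e-05]
 [ 2.34617921e-01  9.72087664e-01  6.28324863e-05]
 [-2.74504439e-05  7.12619394e-05 -9.99999997e-01]]
```

View pics/top.png

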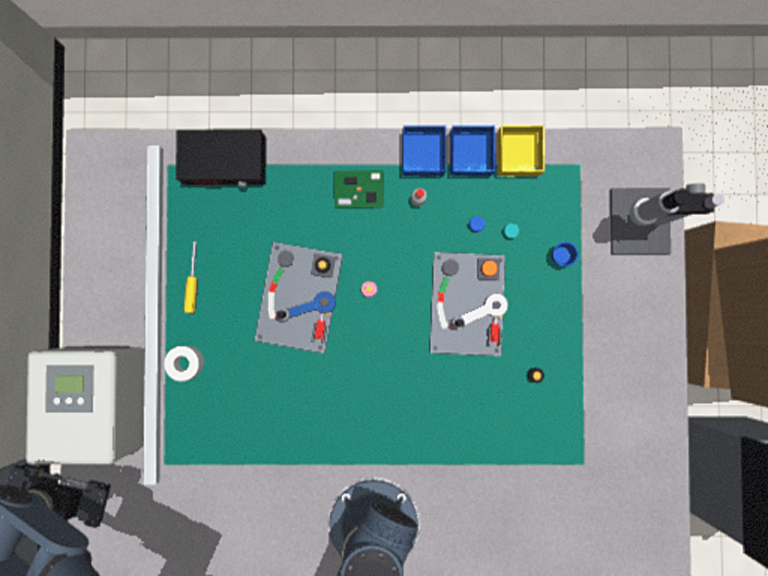

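View pics/scene.png

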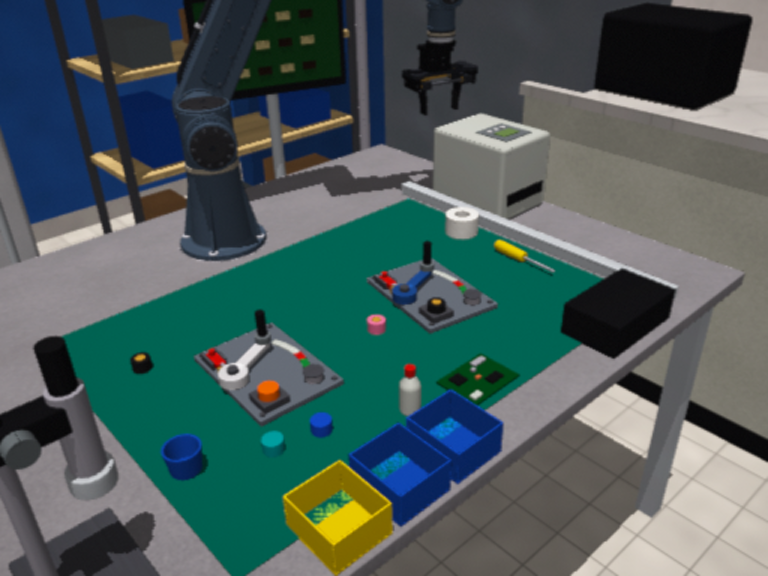

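The top view shows two candidate units. Unit a, at (300,298), has the blue arm and a black idler with a brass disc at (322,265). Unit b, at (468,304), has the white arm and an orange plug at (489,268). The pink roller at (369,289) and the spare at (536,375) are not in a seat. Unit a fits the description, so I'll confirm it in a crop and fit the plate.

```bash
cat >> h.py <<'E'
def unit(p,corners):
    W=np.array([ray(p,c,.015)[:2] for c in corners]) # order (+x+y),(+x-y),(-x-y),(-x+y)
    L=np.array([[.12,.085],[.12,-.085],[-.12,-.085],[-.12,.085]])
    c=W.mean(0); a=(W-c).T@L; th=np.arctan2(a[1,0]-a[0,1],a[0,0]+a[1,1])
    R=np.array([[np.cos(th),-np.sin(th)],[np.sin(th),np.cos(th)]])
    return c,R,th,np.linalg.norm((W-c)-L@R.T,axis=1)
E
python3 - <<'E'
from h import *
p=capture("top"); im=p["img"].astype(int)
save(p,"crop.png",(160,150,240,245),6)
box=im[150:245,160:240]
sat=box.max(2)-box.min(2)
hsv=cv2.cvtColor(p["img"][150:245,160:240],cv2.COLOR_RGB2HSV)
m=(~((hsv[...,0]>65)&(hsv[...,0]<95)&(hsv[...,1]>80))).astype(np.uint8)
n,l,st,_=cv2.connectedComponentsWithStats(m); k=1+st[1:,4].argmax()
pts=np.argwhere(l==k)[:,::-1].astype(np.float32)
r=cv2.minAreaRect(pts); c=cv2.boxPoints(r)+[160,150]; print(r,c)
c=sorted(c.tolist(),key=lambda q:q[1]); top=sorted(c[:2]); bot=sorted(c[2:])
o=[top[0],top[1],bot[1],bot[0]]
C,R,th,e=unit(p,o); print(C,np.degrees(th),e)
for q in(0,.8):
    f=q-.475; u=np.array([0,-.065])+.1*np.array([np.sin(f),np.cos(f)]); print(q,C+R@u,proj(p,[*(C+R@u),.098]))
print("seat",C+R@[.085,-.045],"piv",C+R@[0,-.065])
p2=capture("scene"); 
for z in(.05,.075,.098): print(proj(p2,[*(C+R@(np.array([0,-.065])+.1*np.array([np.sin(-.475),np.cos(-.475)]))),z])*1.5)
E
```

```text
((39.116004943847656, 48.112003326416016), (48.74628829956055, 67.43981170654297), 10.30484676361084) [[169.10400009 226.92800903]
 [181.16800308 160.57600021]
 [229.12800598 169.29599762]
 [217.06400681 235.64801025]]
[0.536818   0.17666983] -10.293908396767138 [0.00284635 0.00236395 0.0023259  0.00189533]
0 [0.49609639 0.20838647] [186.88075844 209.30667558]
0.8 [0.57355386 0.20024984] [189.33743772 186.51786712]
seat [0.61240845 0.11720485] piv [0.52520265 0.11271607]
[425.56364185 263.45612614]
[425.69477423 253.17876988]
[425.81742788 243.5659248 ]
```

View pics/crop.png

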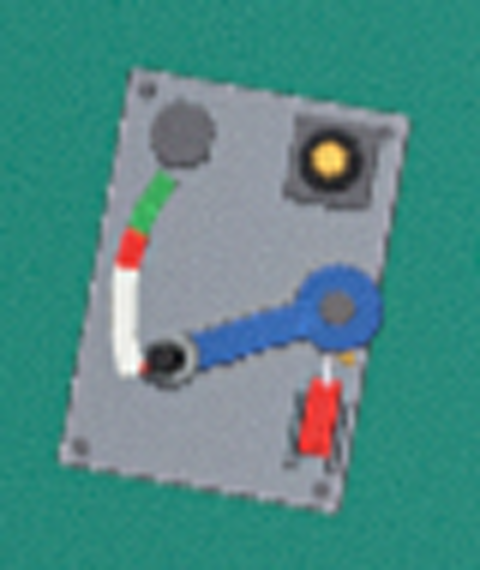

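The crop confirms it: the black idler with its brass disc sits in the seat of the blue-arm unit. The fitted post at (0.496, 0.208) agrees with both cameras. Next I'll go above it.

Call:
move_arm(increments=[[[-0.8,-0.57,0],[0,0,0],0.3],[[-0.8,-0.57,0],[0,0,0],0.3],[[-0.8,-0.57,0],[0,0,0],0.3],[[-0.8,-0.57,0],[0,0,0],0.3],[[-0.8,-0.57,0],[0,0,0],0.3],[[-0.8,-0.57,0],[0,0,0],0.3],[[-0.8,-0.57,0],[0,0,0],0.3],[[-0.8,-0.57,0],[0,0,0],0.3],[[-0.8,-0.57,0],[0,0,0],0.3],[[-0.8,-0.57,0],[0,0,0],0.3],[[-0.8,-0.57,0],[0,0,0],0.3],[[-0.8,-0.57,0],[0,0,0],0.3],[[-0.8,-0.57,0],[0,0,0],0.3],[[-0.8,-0.57,0],[0,0,0],0.3],[[-0.8,-0.57,0],[0,0,0],0.3],[[-0.8,-0.57,0],[0,0,0],0.3],[[-0.8,-0.57,0],[0,0,0],0.3],[[-0.8,-0.57,0],[0,0,0],0.3]])

```text
time_s: 2.2
position: [0.4952, 0.2058, 0.2228]
tcp_rot: [[-0.972, 0.235, 0.0], [0.235, 0.972, 0.0], [-0.0, 0.0, -1.0]]
force: [-0.8, 0.8, -0.1]
opening: 0.702
grasp_force: 0.0
```

Call:
move_arm(increments=[[[0,0,0],[0,0,0.0556],0.3],[[0,0,0],[0,0,0.0556],0.3],[[0,0,0],[0,0,0.0556],0.3],[[0,0,0],[0,0,0.0556],0.3],[[0,0,0],[0,0,0.0556],0.3],[[0,0,0],[0,0,0.0556],0.3],[[0,0,0],[0,0,0.0556],0.3],[[0,0,0],[0,0,0.0556],0.3],[[0,0,0],[0,0,0.0556],0.3],[[0,0,0],[0,0,0.0556],0.3],[[0,0,0],[0,0,0.0556],0.3],[[0,0,0],[0,0,0.0556],0.3],[[0,0,0],[0,0,0.0556],0.3],[[0,0,0],[0,0,0],0.3]])

```text
time_s: 3.37
position: [0.4944, 0.207, 0.2227]
tcp_rot: [[0.181, 0.984, 0.0], [0.984, -0.181, 0.0], [0.0, 0.0, -1.0]]
force: [0.3, 0.1, -0.6]
opening: 0.702
grasp_force: 0.0
```

Run:
```python
from h import *
s=read_state(); print(s["time_s"],np.round(s["position"],4),np.round(s["tcp_rot"],3),s["opening"],s["force"],grip_point_offset)
p=capture("wrist"); save(p,"w1.png",s=1.5); print(p["eye"])
for l,z in(("post_a",.075),("pivot_a",.034),("idler_mid",.035)):
    for d in pinpoint(p,l)[:2]:
        uv=np.array(d["xy"])*[512,384]; print(l,d["confidence"],uv.round(1),ray(p,uv,z).round(4))
print("pred",proj(p,[.496,.208,.098])*1.5,proj(p,[.496,.208,.05])*1.5)
```

```text
3.3667 [0.4944 0.207  0.2227] [[ 0.181  0.984  0.   ]
 [ 0.984 -0.181  0.   ]
 [ 0.     0.    -1.   ]] 0.7020657109523305 [ 0.27788748  0.14694984 -0.61252554] 0.0187
[0.50538433 0.27138895 0.38647479]
post_a 0.9 [260.4 177.3] [0.4979 0.2112 0.075 ]
pivot_a 0.84 [292.4 239. ] [0.524  0.1129 0.034 ]
pivot_a 0.61 [357.3 224.9] [0.6113 0.1171 0.034 ]
idler_mid 0.7 [356.5 220.7] [0.6105 0.1236 0.035 ]
idler_mid 0.42 [321.7 293.3] [0.5519 0.025  0.035 ]
pred [389.02280513 277.15011119] [388.57722686 264.21817974]
```

View pics/w1.png

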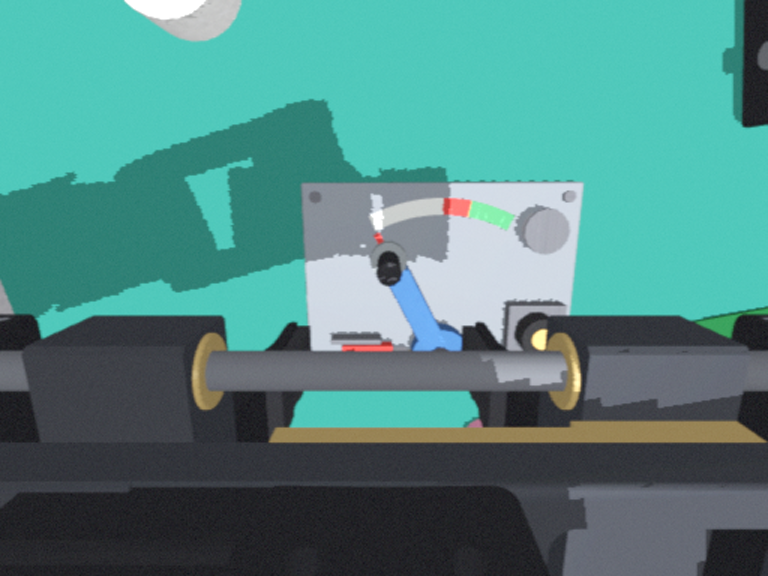

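The wrist view shows the post at (389,270), about 3 mm off the TCP axis, with the pads straddling it along the plate's x. I'll correct that, lower and grip.

Call:
move_arm(increments=[[[0.11,0.06,0.6],[0,0,0],0.3],[[0,0,0.8],[0,0,0],0.3],[[0,0,0.8],[0,0,0],0.3],[[0,0,0.8],[0,0,0],0.3],[[0,0,0.8],[0,0,0],0.3],[[0,0,0.8],[0,0,0],0.3],[[0,0,0.5],[0,0,0],0.3],[[0,0,0.26],[0,0,0],0.3],[[0,0,0],[0,0,0],0.3],[[0,0,0],[0,0,0],0.3]])

```text
time_s: 4.4
position: [0.4969, 0.21, 0.0619]
tcp_rot: [[0.178, 0.984, 0.0], [0.984, -0.178, 0.0], [0.0, 0.0, -1.0]]
force: [-0.3, -0.4, 0.7]
opening: 0.699
grasp_force: 0.0
```

Call:
move_arm(increments=[[[0,0,0],[0,0,0],1],[[0,0,0],[0,0,0],1],[[0,0,0],[0,0,0],1],[[0,0,0],[0,0,0],1],[[0,0,0],[0,0,0],1],[[0,0,0],[0,0,0],1],[[0,0,0],[0,0,0],1],[[0,0,0],[0,0,0],1]])

```text
time_s: 5.07
position: [0.4971, 0.2099, 0.0618]
tcp_rot: [[0.179, 0.984, 0.001], [0.984, -0.179, -0.0], [0.0, 0.001, -1.0]]
force: [-0.7, -1.2, 0.1]
opening: 0.193
grasp_force: 30.0
```

Run:
```python
from h import *
s=read_state(); print(s["time_s"],np.round(s["position"],4),s["opening"]*87,s["grasp_force"],np.round(s["force"],1))
piv=np.array([.5252,.1127]); P=np.array(s["position"][:2]); T=np.array(s["tcp_rot"])[:2,:2]
print("r",np.linalg.norm(P-piv)); th=np.radians(-10.29); ux=np.array([np.cos(th),np.sin(th)]); uy=np.array([-ux[1],ux[0]])
d=P-piv; f0=np.arctan2(d@ux,d@uy); r=.1; print("q",f0+.475)
prev=P
for q in np.arange(.1,.84,.1):
    f=q-.475; X=piv+r*(np.sin(f)*ux+np.cos(f)*uy); 
    print(round(q,2),X.round(4),((X-prev)@T/.03).round(3)); prev=X
```

```text
5.0667 [0.4971 0.2099 0.0618] 16.81858416047393 30.00609333626926 [-0.7 -1.2  0.1]
r 0.10117179294285769
q 0.013702868100587684
0.1 [0.5058 0.2108] [0.082 0.28 ]
0.2 [0.5157 0.2122] [0.106 0.316]
0.3 [0.5257 0.2127] [0.074 0.325]
0.4 [0.5356 0.2122] [0.042 0.331]
0.5 [0.5455 0.2106] [0.008 0.333]
0.6 [0.5552 0.2081] [-0.025  0.332]
0.7 [0.5646 0.2046] [-0.058  0.328]
0.8 [0.5735 0.2002] [-0.09   0.321]
```

Call:
move_arm(increments=[[[0.06,0.14,0],[0,0,0],1],[[0.06,0.14,0],[0,0,0],1],[[0.05,0.16,0],[0,0,0],1],[[0.05,0.16,0],[0,0,0],1],[[0.04,0.16,0],[0,0,0],1],[[0.04,0.16,0],[0,0,0],1],[[0.02,0.165,0],[0,0,0],1],[[0.02,0.165,0],[0,0,0],1],[[0,0,0],[0,0,0],1]])

```text
time_s: 5.82
position: [0.5293, 0.2163, 0.0615]
tcp_rot: [[0.183, 0.983, -0.013], [0.983, -0.183, 0.004], [0.002, -0.013, -1.0]]
force: [-11.0, 11.1, 8.6]
opening: 0.2
grasp_force: 29.9
```

```bash
cat > q.py <<'E'
from h import *
s=read_state(); print(s["time_s"],np.round(s["position"],4),s["opening"]*87,s["grasp_force"],np.round(s["force"],1),np.round(s["moment"],2))
piv=np.array([.5252,.1127]); d=np.array(s["position"][:2])-piv
th=np.radians(-10.29); ux=np.array([np.cos(th),np.sin(th)]); uy=np.array([-ux[1],ux[0]])
print("r",np.linalg.norm(d),"q",np.arctan2(d@ux,d@uy)+.475)
E
python3 q.py
```

```text
5.8167 [0.5293 0.2163 0.0615] 17.37185894665364 29.905274954207925 [-11.   11.1   8.6] [ 1.59  1.68 -0.45]
r 0.10364179438290672 q 0.33495925273448557
```

Call:
move_arm(increments=[[[0.05,0.17,0],[0,0,0],1],[[0.05,0.17,0],[0,0,0],1],[[0.02,0.17,0],[0,0,0],1],[[0,0.17,0],[0,0,0],1],[[-0.02,0.17,0],[0,0,0],1],[[-0.02,0.17,0],[0,0,0],1],[[0,0,0],[0,0,0],1]])

```text
time_s: 6.4
position: [0.562, 0.2128, 0.0615]
tcp_rot: [[0.182, 0.983, -0.009], [0.983, -0.182, 0.004], [0.003, -0.009, -1.0]]
force: [-8.4, 9.5, 6.7]
opening: 0.198
grasp_force: 29.9
```

```bash
python3 q.py
```

```text
6.4 [0.562  0.2128 0.0615] 17.244152013434647 29.929074130486697 [-8.4  9.5  6.7] [ 1.32  1.34 -0.29]
r 0.10669004963473838 q 0.6474377127102982
```

Call:
move_arm(increments=[[[0.02,0.16,0],[0,0,0],1],[[-0.01,0.16,0],[0,0,0],1],[[-0.02,0.16,0],[0,0,0],1],[[-0.03,0.16,0],[0,0,0],1],[[0,0,0],[0,0,0],1],[[0,0,0],[0,0,0],1],[[0,0,0],[0,0,0],1]])

```text
time_s: 6.98
position: [0.5785, 0.2069, 0.0613]
tcp_rot: [[0.18, 0.984, -0.013], [0.984, -0.18, 0.001], [-0.001, -0.013, -1.0]]
force: [-9.4, 4.5, 7.0]
opening: 0.196
grasp_force: 29.9
```

```bash
python3 q.py
python3 - <<'E'
from h import *
p=capture("wrist"); save(p,"w2.png",s=1.5)
p=capture("scene"); save(p,"s2.png",(225,140,345,230),6)
E
```

```text
6.9833 [0.5785 0.2069 0.0613] 17.058724733162855 29.902745629442506 [-9.4  4.5  7. ] [ 0.47  1.55 -0.26]
r 0.10822282421693669 q 0.8105471635958494
```

View pics/w2.png

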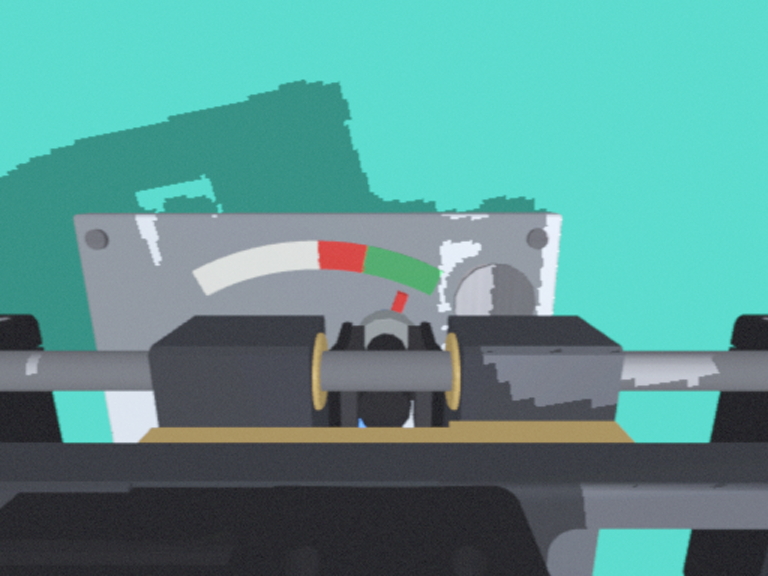

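View pics/s2.png

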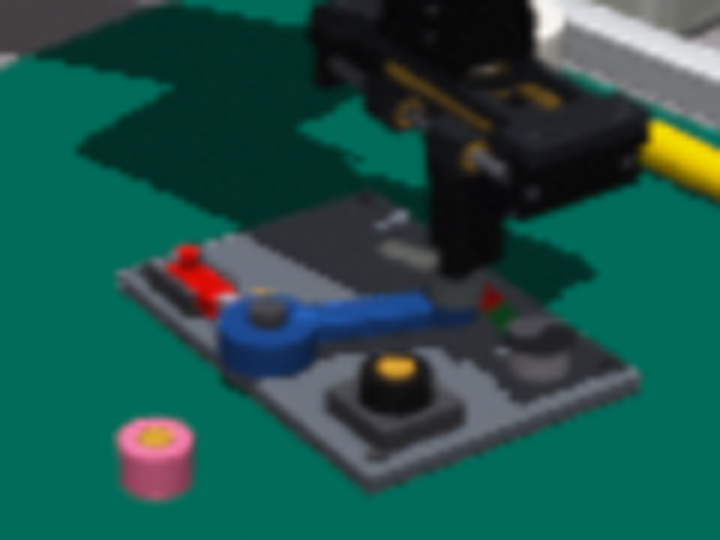

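The wrist view shows the pointer at (400,301), in the middle of the green band (365–440). The scene view shows the idler still seated and the pawl apparently home. I'll let it settle, then hand in.

Call:
move_arm(increments=[[[0,0,0],[0,0,0],1],[[0,0,0],[0,0,0],1],[[0,0,0],[0,0,0],1],[[0,0,0],[0,0,0],1],[[0,0,0],[0,0,0],1],[[0,0,0],[0,0,0],1]])

```text
time_s: 7.58
position: [0.5785, 0.2069, 0.0613]
tcp_rot: [[0.18, 0.984, -0.013], [0.984, -0.18, 0.001], [-0.001, -0.013, -1.0]]
force: [-9.7, 3.5, 7.9]
opening: 0.196
grasp_force: 29.9
```

```bash
python3 q.py; python3 -c "
from rig import *
print(hand_in())"
```

```text
7.5833 [0.5785 0.2069 0.0613] 17.059989683939364 29.9026885395142 [-9.7  3.5  7.9] [ 0.46  1.6  -0.22]
r 0.10823618032260897 q 0.8100495002975168
the job is handed in; nothing more can be done
None
```

I handed the job in at about 7.6 s with unit a's blue arm (the unit with the black idler) held by the post at about 0.8 rad, its pointer mid-green, against roughly 10 N; no verdict was returned.

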